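Put mixed-up sample vials back on their colour-coded coasters

ROBOT

A 6-joint arm with a two-finger parallel gripper is mounted at the origin on a cart in front of the work surface, level with it; the furniture and walls round the work are solid. World frame = base frame: x ahead of the robot, y to its left, z up, the work surface at z = 0. Lengths are in m, angles in rad, forces in N, time in s.
With the tool pointing down it reaches from about 0.35 to 0.975 m from the base axis. Payload 4.9 kg.
Tool frame: the origin (TCP) lies between the finger pads; the fingertips stand 25 mm ahead of it and the grasp point (between the pads) lies 6 mm ahead of it (manip.tcp_to_tips is the z of the fingertips in the tool frame, in m); z points along the fingers, y is the line along which they close (so a half turn about z gives the same grasp; the last joint's range is limited). The gripper opens to 85 mm and grips with 20 to 120 N. Pads are 22 mm wide; open, the fingers measure 114 mm over their backs; the gripper's body (76 mm by 85 mm) begins 54 mm behind the grasp point. The pads swing forward as they close: fully open they stand 13 mm farther back than shut.
Start: joints at [-1.382, 0.053, 1.613, -0, 1.476, -0.119], TCP at [0.189, -0.596, 0.256] pointing down, gripper open.
Joint ranges: [-3.01, 3.01], [-1.01, 2.22], [0.06, 2.58], [-1.02, 4.17], [0.09, 2.62], [-3.14, 3.14]. Speed limits (rad/s): [2.57, 2.57, 3.14, 3.14, 3.14, 3.14].

INTERFACE

Orientations are given as a unit quaternion [w, x, y, z].
In Python, from plant import manip gives the robot as it stands. The module is installed in compiled form; this text tells all that it offers.
- The arm moves only by the tool arm_command, never from a script. Its argument "moves" is a list of rows, each a list of 3 entries, a list of its own where there are three numbers: the opening, from -1 (shut) to 1 (fully open), then the shift along the tool's x, y, z in units of 0.15 m (1.0 is 0.15 m), then the turn about the tool's z in units of 2 pi rad (1.0 is 2 pi rad). A call has 1 to 20 rows; each row is the pose to reach, as a shift and turn from the pose commanded when the call began, along the tool's axes at that moment, turning the shorter way round; what a row does not reach only later rows make up. A row lasts 1/12 s, in which the tool goes at most 41.7 mm and 7.16 degrees, less where a joint would pass 70% of its speed; a pose out of reach is approached as far as the arm can. A call with a number of a shift or a turn outside -1 to 1 is refused whole. A call with a gripper value outside its range is refused whole. The fingers move at their own pace and stop on an object; the grip force is fixed at half the most. Time passes only in rows, so rows that repeat a pose let the fingers close. It gives the time, the measured TCP pose, the force, the opening and the grip force at its end, in the units of the state.
- manip.state(): the state, without advancing time (a new reading comes with each control period).
- manip.grab_frame(name): name is "scene" or "top" or "wrist"; returns a dict with "frame" (420x560x3 uint8, red, green, blue), "fx", "fy", "cx", "cy" (pixels), "R" (3x3) and "t" (3): a world point X has camera coordinates R X + t. Camera axes: x right, y down, z forward; pixel columns grow to the right and rows downward; lengths in m; the calibration is good to about 2 mm. A picture is of the moment at which its call begins. There is no depth.
- manip.job_done(): hands the job in; it is judged then, once.
Trained networks look in a picture, given as the dict that the camera call returned (one of the last four; its "shot" number tells which), for a name from the list of things; names that differ only in an ending like _2 or _b are one class to them, and where a whole thing is asked for, a point or a joint stands for the part that bears it (a point fixed in the world has none). Each returns a list of dicts, best first, with "confidence" (0 to 1); they miss things now and then, are a little off and sometimes report something else, mostly with a low value. They report only what shows in the picture. A call takes as long as a camera call. They do not tell look-alikes from the thing itself.
- manip.search_frame(picture, target): "extent" ([left, top, right, bottom] in pixels, round what is visible of it).
The state is a dict: "time": time; "joint_pos": joint angles; "joint_vel": joint speeds; "joint_efforts": joint torques, N m; "tool_pos": TCP position; "tool_rot": TCP orientation; "contact_force": force on the tool from outside, world axes, zero at the start; "ft_torque": the same for the moment, N m; "gripper_width": opening from 0.0 (shut) to 1.0 (fully open); "grasp_force": force on a finger pad.
Only numpy, scipy, OpenCV 4.12 (cv2) and the standard library are available. Lean on these libraries where they do the work, as an engineer would, in place of code of your own. Each camera call takes 0.05 s, during which the arm holds its last target. There are 200 camera calls.

TASK

The three sample vials at the front of the bench are standing on each other's coasters. Put each vial upright on the coaster that has the colour of its cap (red, white, black), parking a vial in the empty plain wooden coaster on the way, and leave that coaster empty again at the end. Do not knock any vial over, and leave the black sensor barrel, the petri dish and the computer mouse where they are.

Things in the scene. Friction and masses are not known exactly. Their poses are not given: they have to be found in the camera images.
- vial_red: Loose glass sample vial with a bright red screw cap over clear glass, pale contents and a white label. Glass 26 mm in diameter up to 46 mm, total height 54 mm with the 24 mm cap, 18 to 33 g; grasp round the glass. Origin at the centre of its underside, z up along the vial.
- vial_white: Loose glass sample vial with a white screw cap over clear glass, white contents and a white label. Glass 26 mm in diameter up to 46 mm, total height 54 mm with the 24 mm cap, 18 to 33 g; grasp round the glass. Origin at the centre of its underside, z up along the vial.
- vial_black: Loose glass sample vial with a black screw cap over brown contents and a white label. Glass 26 mm in diameter up to 46 mm, total height 54 mm with the 24 mm cap, 18 to 33 g; grasp round the glass. Origin at the centre of its underside, z up along the vial.
- coaster_red: The red coaster (rim and inner floor red): a square wooden vial coaster, fixed to the bench. Plinth 68 x 68 x 6 mm; on it a raised square rim, 48 mm clear inside, 5 mm wide, its top 11 mm above the bench. A vial stands inside the rim on the floor 6 mm above the bench. Origin at the centre of its underside, z up, x and y along its sides.
- coaster_white: The white coaster (rim and inner floor white): a square wooden vial coaster, fixed to the bench. Plinth 68 x 68 x 6 mm; on it a raised square rim, 48 mm clear inside, 5 mm wide, its top 11 mm above the bench. A vial stands inside the rim on the floor 6 mm above the bench. Origin at the centre of its underside, z up, x and y along its sides.
- coaster_black: The black coaster (rim and inner floor black): a square wooden vial coaster, fixed to the bench. Plinth 68 x 68 x 6 mm; on it a raised square rim, 48 mm clear inside, 5 mm wide, its top 11 mm above the bench. A vial stands inside the rim on the floor 6 mm above the bench. Origin at the centre of its underside, z up, x and y along its sides.
- coaster_plain: The spare coaster, empty at the start, rim and floor of plain pale wood without colour: a square wooden vial coaster, fixed to the bench. Plinth 68 x 68 x 6 mm; on it a raised square rim, 48 mm clear inside, 5 mm wide, its top 11 mm above the bench. A vial stands inside the rim on the floor 6 mm above the bench. Origin at the centre of its underside, z up, x and y along its sides.
- lens_barrel: Bystander, not to be disturbed: loose upright black sensor barrel, 46 mm in diameter, 70 mm tall. Origin at the centre of its underside.
- petri_dish: Bystander, not to be disturbed: loose round clear-white petri dish, 58 mm in diameter, 15 mm tall. Origin at the centre of its underside.
- mouse: Bystander, not to be disturbed: loose black computer mouse, 105 mm along its x, 58 mm wide, 36 mm tall. Origin at the centre of its underside.
Not all that is in view belongs to the job. What is shaped like the vial_red but green or turquoise is not meant.

How it is judged:
By the outcome, as a careful person would: the job done as asked, in the order asked, and still so for the second after the job is handed in, with the robot touching nothing.
It also fails if it takes over 112 s, if anything falls off the work surface, if the arm or the gripper's body presses on something with over 40 N, if the wrist force passes 120 N, or if a joint passes its speed limit or range.

## Working session

There is one attempt and no reset: what is moved stays moved. The work goes in short steps, Python scripts to look and compute and a tool call to move; the robot and the scene stay as the last step left them, time stands still between calls to the robot, and variables do not carry over. Pictures are saved under pics/ and viewed, at most 14 in all, crops included, and the job is handed in when it is done.

Besides the shell and the picture viewer there is one more tool, called after "Call:" in YAML: its name, and indented under it one key for each argument. arm_command: Moves the arm, as the interface text tells. Shifts and turns lie within -1 to 1; 1 stands for 0.15 m of shift or 2 pi rad of turn. Its arguments: {"type":"object","properties":{"moves":{"type":"array"}},"required":["moves"]}

```bash
mkdir -p pics; cat > h.py <<'E'
import numpy as np, cv2
from plant import manip
def grab(n,f=None):
    p=manip.grab_frame(n)
    if f: cv2.imwrite('pics/'+f,cv2.cvtColor(p['frame'],cv2.COLOR_RGB2BGR))
    return p
def ray(p,u,v):
    R=np.array(p['R']);t=np.array(p['t'])
    d=R.T@np.array([(u-p['cx'])/p['fx'],(v-p['cy'])/p['fy'],1.]);return -R.T@t,d
def atz(p,u,v,z):
    o,d=ray(p,u,v);return o+d*(z-o[2])/d[2]
def proj(p,X):
    c=np.array(p['R'])@np.array(X)+np.array(p['t']);return np.array([p['fx']*c[0]/c[2]+p['cx'],p['fy']*c[1]/c[2]+p['cy']])
E
python3 - <<'E'
from h import *
names="vial_red vial_white vial_black coaster_red coaster_white coaster_black coaster_plain lens_barrel petri_dish mouse".split()
s=manip.state();print(s['time'],s['tool_pos'],s['tool_rot'],manip.tcp_to_tips)
for c in ['top','scene']:
    p=grab(c,c+'1.png');o,_=ray(p,0,0);print(c,o.round(3))
    for n in names:
        for r in manip.search_frame(p,n)[:4]:
            e=r['extent'];u,v=(e[0]+e[2])/2,(e[1]+e[3])/2
            print(n,np.round(e,0),round(r['confidence'],2),atz(p,u,v,.01)[:2].round(3))
E
```

```text
0.0 [ 0.18924618 -0.59506127  0.25505376] [-1.03175482e-03  9.88182341e-01  1.53279466e-01 -3.86153544e-05] 0.025
top [ 0.311 -0.042  1.447]
vial_red [335. 224. 342. 237.] 0.55 [ 0.423 -0.185]
vial_red [286. 219. 291. 230.] 0.51 [ 0.444 -0.021]
vial_black [242. 204. 254. 216.] 0.61 [0.495 0.114]
coaster_red [236. 201. 265. 224.] 0.64 [0.488 0.105]
coaster_white [279. 212. 298. 237.] 0.91 [ 0.444 -0.02 ]
coaster_black [178. 219. 200. 238.] 0.57 [0.437 0.313]
coaster_plain [358. 205. 384. 230.] 0.61 [ 0.465 -0.294]
lens_barrel [160. 169. 179. 184.] 0.58 [0.614 0.382]
petri_dish [394. 217. 414. 234.] 0.5 [ 0.437 -0.401]
mouse [339. 163. 355. 198.] 0.68 [ 0.589 -0.219]
scene [-0.203  0.631  1.22 ]
vial_red [232. 263. 245. 282.] 0.68 [0.444 0.191]
vial_red [290. 210. 302. 231.] 0.55 [ 0.459 -0.038]
vial_red [317. 197. 324. 216.] 0.49 [ 0.447 -0.125]
vial_white [202. 289. 211. 306.] 0.57 [0.443 0.298]
vial_white [292. 212. 299. 231.] 0.3 [ 0.458 -0.035]
vial_black [244. 229. 250. 250.] 0.66 [0.506 0.104]
coaster_red [235. 233. 266. 260.] 0.73 [0.482 0.114]
coaster_white [281. 217. 313. 240.] 0.89 [ 0.437 -0.02 ]
coaster_black [187. 287. 222. 319.] 0.84 [0.435 0.312]
coaster_plain [338. 163. 351. 183.] 0.61 [ 0.486 -0.271]
lens_barrel [133. 256. 157. 281.] 0.94 [0.625 0.361]
mouse [289. 150. 322. 180.] 0.74 [ 0.592 -0.21 ]
```

```bash
python3 - <<'E'
import cv2
a=cv2.imread('pics/top1.png')[150:260,145:430];cv2.imwrite('pics/top1c.png',cv2.resize(a,None,fx=2.8,fy=2.8,interpolation=2))
a=cv2.imread('pics/scene1.png')[130:340,120:370];cv2.imwrite('pics/scene1c.png',cv2.resize(a,None,fx=2.8,fy=2.8,interpolation=2))
E
```

```text
(no output)
```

View pics/top1c.png

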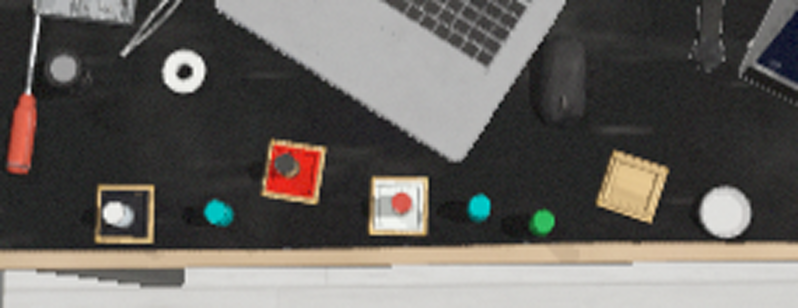

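View pics/scene1c.png

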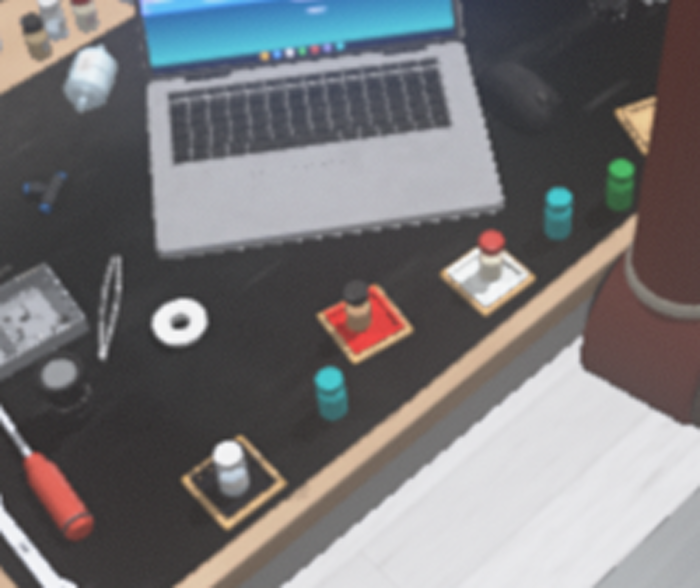

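The crops show the red vial on the white coaster (top px ~288,222), black on red (~247,209) and white on black (~187,225). The plain coaster is empty (~371,217). The vial-shaped things are red (288,222), turquoise (223,225), turquoise (316,224) and green (339,229). Only (288,222) has a red cap over clear glass, so it is vial_red; the other three are decoys. Next I align the tool with the world axes and move closer.

Call:
arm_command:
  moves:
    - [1,[1,-1,0],0.049]
    - [1,[1,-1,0],0.049]
    - [1,[1,-1,0],0.049]
    - [1,[1,-1,0],0.049]
    - [1,[1,-1,0],0.049]
    - [1,[1,-1,0],0.049]
    - [1,[1,-1,0],0.049]
    - [1,[1,-1,0],0.049]

```text
time: 1.77
tool_pos: [0.2869, -0.4075, 0.2567]
tool_rot: [0.001, 1.0, 0.0, 0.0]
contact_force: [-0.1, -0.2, 0.1]
gripper_width: 1.001
grasp_force: 0.0
```

Call:
arm_command:
  moves:
    - [1,[0.67,-1,0],0]
    - [1,[0.67,-1,0],0]
    - [1,[0.67,-1,0],0]
    - [1,[0.67,-1,0],0]
    - [1,[0.67,-1,0],0]
    - [1,[0.67,-1,0],0]

```text
time: 2.27
tool_pos: [0.3886, -0.2564, 0.2565]
tool_rot: [-0.0, 1.0, 0.001, 0.0]
contact_force: [-0.5, 0.2, -0.4]
gripper_width: 0.997
grasp_force: 0.0
```

```bash
cat >> h.py <<'E'
names="vial_red vial_white vial_black coaster_red coaster_white coaster_black coaster_plain".split()
def look(f=None,zs={'v':.058,'c':.011},ns=names):
    s=manip.state();p=grab('wrist',f);o,_=ray(p,0,0);print('t',s['time'],'tcp',s['tool_pos'].round(4) if hasattr(s['tool_pos'],'round') else s['tool_pos'],'cam',o.round(3))
    for n in ns:
        for r in manip.search_frame(p,n)[:3]:
            e=np.array(r['extent']);u,v=(e[0]+e[2])/2,(e[1]+e[3])/2
            a=atz(p,e[0],e[1],zs[n[0]])[:2];b=atz(p,e[2],e[3],zs[n[0]])[:2]
            print(n,e.round(0),round(r['confidence'],2),'ctr',((a+b)/2).round(4),'size',abs(a-b).round(3))
    return p
E
python3 - <<'E'
from h import *
look('w1.png')
E
```

```text
t 2.2667 tcp [ 0.3886 -0.2564  0.2565] cam [ 0.469 -0.256  0.374]
vial_red [  1. 100.  62. 132.] 0.74 ctr [ 0.449  -0.0437] size [0.027 0.046]
vial_red [100. 108. 150. 139.] 0.72 ctr [ 0.4428 -0.1228] size [0.026 0.039]
vial_red [189. 124. 222. 158.] 0.64 ctr [ 0.4283 -0.1904] size [0.03  0.026]
vial_white [  0.  76.  80. 150.] 0.47 ctr [ 0.4509 -0.0523] size [0.06  0.055]
coaster_white [  0.  76.  82. 149.] 0.68 ctr [ 0.4482 -0.0232] size [0.068 0.066]
coaster_plain [275.  46. 367. 138.] 0.96 ctr [ 0.4674 -0.2955] size [0.083 0.092]
```

View pics/w1.png

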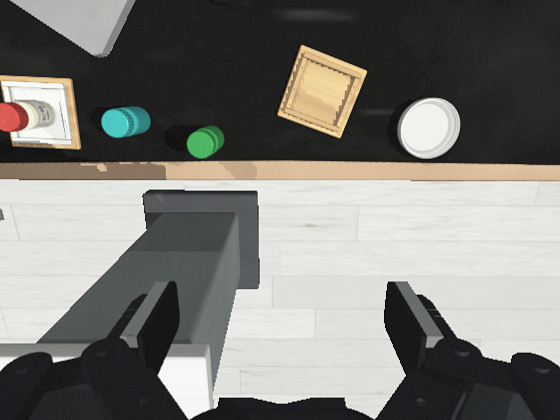

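The wrist picture shows the white coaster with the red vial at left (px 40,112), turquoise (125,122) and green (205,141) decoys, the empty plain coaster (321,92) and the petri dish (428,127). Now I look at the left side from closer.

Call:
arm_command:
  moves:
    - [1,[0,-1,0],0]
    - [1,[0,-1,0],0]
    - [1,[0,-1,0],0]
    - [1,[0,-1,0],0]
    - [1,[0,-1,0],0]

```text
time: 3.08
tool_pos: [0.3871, -0.1043, 0.2564]
tool_rot: [-0.001, 1.0, 0.002, 0.0]
contact_force: [0.0, -0.6, -0.2]
gripper_width: 1.002
grasp_force: 0.0
```

Call:
arm_command:
  moves:
    - [1,[0,-1,0],0]
    - [1,[0,-1,0],0]
    - [1,[0,-1,0],0]
    - [1,[0,-1,0],0]
    - [1,[0,-1,0],0]

```text
time: 3.5
tool_pos: [0.3873, 0.0455, 0.2565]
tool_rot: [-0.001, 1.0, 0.002, 0.0]
contact_force: [0.2, -1.5, 0.2]
gripper_width: 1.003
grasp_force: 0.0
```

```bash
python3 - <<'E'
from h import *
look('w2.png')
E
```

```text
t 3.5 tcp [0.3873 0.0455 0.2565] cam [0.468 0.046 0.374]
vial_red [497. 127. 555. 158.] 0.9 ctr [ 0.4266 -0.1666] size [0.027 0.056]
vial_red [ 97. 106. 148. 135.] 0.86 ctr [0.4437 0.182 ] size [0.024 0.04 ]
vial_red [428. 107. 477. 138.] 0.81 ctr [ 0.4435 -0.1001] size [0.026 0.046]
vial_white [  3. 107.  28. 134.] 0.82 ctr [0.443  0.2735] size [0.023 0.016]
vial_black [183.  39. 228.  73.] 0.96 ctr [0.4947 0.1079] size [0.025 0.035]
coaster_red [179.  20. 258. 109.] 0.93 ctr [0.4902 0.1038] size [0.078 0.07 ]
coaster_red [547.   0. 560.   6.] 0.4 ctr [ 0.5439 -0.1953] size [0.004 0.013]
coaster_white [308.  74. 383. 147.] 0.95 ctr [ 0.4493 -0.0175] size [0.068 0.077]
coaster_black [  3.  80.  56. 149.] 0.76 ctr [0.4442 0.2918] size [0.065 0.038]
```

Call:
arm_command:
  moves:
    - [1,[0,-0.9,0],0]
    - [1,[0,-0.9,0],0]
    - [1,[0,-0.9,0],0]
    - [1,[0,-0.9,0],0]
    - [1,[0,-0.9,0],0]

```text
time: 4.32
tool_pos: [0.3872, 0.1794, 0.2562]
tool_rot: [-0.0, 1.0, 0.002, -0.0]
contact_force: [0.2, -0.7, 0.1]
gripper_width: 1.007
grasp_force: 0.0
```

```bash
python3 - <<'E'
from h import *
look('w3.png')
a=np.hstack([cv2.imread('pics/w2.png')[0:190],]);b=cv2.imread('pics/w3.png')[0:190]
cv2.imwrite('pics/w23.png',np.vstack([a,b]))
E
```

```text
t 4.3167 tcp [0.3872 0.1794 0.2562] cam [0.468 0.18  0.374]
vial_red [473.  99. 536. 130.] 0.94 ctr [ 0.4495 -0.01  ] size [0.026 0.059]
vial_red [251. 108. 277. 137.] 0.73 ctr [0.4422 0.1944] size [0.024 0.022]
vial_red [115.  80. 185. 152.] 0.36 ctr [0.4469 0.2903] size [0.059 0.053]
vial_white [116. 108. 161. 139.] 0.61 ctr [0.4408 0.3016] size [0.026 0.035]
vial_black [340.  39. 380.  74.] 0.87 ctr [0.4946 0.1158] size [0.025 0.034]
coaster_red [315.  23. 401. 110.] 0.86 ctr [0.4888 0.1066] size [0.075 0.086]
coaster_white [440.  76. 522. 150.] 0.84 ctr [ 0.4473 -0.0162] size [0.07  0.092]
coaster_black [113.  80. 189. 150.] 0.64 ctr [0.4444 0.3059] size [0.066 0.067]
coaster_plain [340.  40. 378.  75.] 0.25 ctr [0.4974 0.1073] size [0.03  0.038]
```

View pics/w23.png

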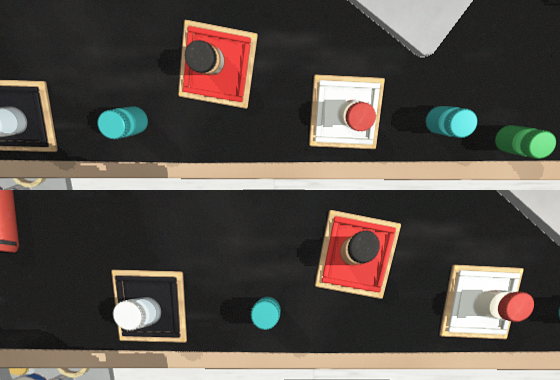

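The stacked crops show the black vial on red (w2 cap px 201,57; w3 364,56), the red vial on white (w2 360,116; w3 516,116), the white vial on black (w3 131,123), and the turquoise decoys between them. Now I triangulate the caps and coasters.

```bash
python3 - <<'E'
from h import *
# cameras: same orientation; get R,K from current shot, shift t
p=grab('wrist');R=np.array(p['R']);o,_=ray(p,0,0);print(o)
def cam(dy):
    q=dict(p);q['t']=-R@(o+np.array([0.0,dy,0]));return q
C={1:cam(-.2564-.1794),2:cam(.0455-.1794),3:p}
def tri(obs):
    A=np.zeros((3,3));b=np.zeros(3)
    for k,u,v in obs:
        c,d=ray(C[k],u,v);d/=np.linalg.norm(d);M=np.eye(3)-np.outer(d,d);A+=M;b+=M@c
    return np.linalg.solve(A,b)
im={2:cv2.imread('pics/w2.png'),3:cv2.imread('pics/w3.png')}
def refine(k,u,v,r=9): # centroid of pixels like the seed colour
    I=cv2.GaussianBlur(im[k],(3,3),0).astype(int);m=(abs(I-np.median(I[v-3:v+4,u-3:u+4].reshape(-1,3),0)).max(2)<40)
    w=np.zeros(m.shape,bool);w[v-20:v+21,max(u-20,0):u+21]=1
    n,l,s,c=cv2.connectedComponentsWithStats((m&w).astype(np.uint8));i=l[v,u];return (*c[i].round(1),s[i][2:].tolist())
for n,a,b in [('red',(360,116),(516,116)),('black',(201,57),(364,56))]:
    ra=refine(2,*a);rb=refine(3,*b);print(n,ra,rb,tri([(2,ra[0],ra[1]),(3,rb[0],rb[1])]).round(4), 'manual',tri([(2,*a),(3,*b)]).round(4),'at .06',atz(C[2],*ra[:2],.06).round(4),atz(C[3],*rb[:2],.06).round(4))
r=refine(3,131,123);print('white',r,atz(p,*r[:2],.06).round(4),atz(p,131,123,.06).round(4))
E2={'cred':{2:(179,20,258,109),3:(315,23,401,110)},'cwhite':{2:(308,74,383,147),3:(440,76,522,150)},'cblack':{3:(113,80,189,150)},'cplain':{1:(275,46,367,138)}}
for n,d in E2.items():
    ob=[(k,(e[0]+e[2])/2,(e[1]+e[3])/2) for k,e in d.items()]
    print(n,tri(ob).round(4) if len(ob)>1 else '',[atz(C[k],u,v,.006).round(4)[:2] for k,u,v in ob])
E
```

```text
[0.46838984 0.17709924 0.37383157]
red (np.float64(361.8), np.float64(116.5), [27, 29, 576]) (np.float64(519.7), np.float64(116.6), [26, 27, 533]) [ 0.4478 -0.0252  0.0588] manual [ 0.448  -0.0245  0.0548] at .06 [ 0.448  -0.0249  0.06  ] [ 0.4477 -0.0244  0.06  ]
black (np.float64(200.0), np.float64(56.4), [31, 32, 801]) (np.float64(363.1), np.float64(56.6), [31, 33, 770]) [0.4955 0.1097 0.0531] manual [0.4955 0.1089 0.0529] at .06 [0.4951 0.1083 0.06  ] [0.4947 0.1111 0.06  ]
white (np.float64(127.3), np.float64(125.1), [28, 28, 597]) [0.4414 0.308  0.06  ] [0.4432 0.3046 0.06  ]
cred [0.4918 0.1032 0.0017] [array([0.4926, 0.1024]), array([0.4905, 0.104 ])]
cwhite [ 0.449  -0.0202  0.006 ] [array([ 0.4503, -0.0202]), array([ 0.4476, -0.0202])]
cblack  [array([0.4465, 0.3057])]
cplain  [array([ 0.4677, -0.2974])]
```

Call:
arm_command:
  moves:
    - [0.6,[0.2,0.7,0.4],0]
    - [0.6,[0.2,0.7,0.4],0]
    - [0.6,[0.2,0.7,0.4],0]
    - [0.6,[0.2,0.7,0.4],0]
    - [0.6,[0.2,0.7,0.4],0]

```text
time: 5.18
tool_pos: [0.4168, 0.071, 0.1949]
tool_rot: [-0.0, 1.0, -0.002, -0.001]
contact_force: [0.4, 0.1, -0.3]
gripper_width: 0.798
grasp_force: 0.0
```

Call:
arm_command:
  moves:
    - [0.6,[0.2,0.65,0.3],0]
    - [0.6,[0.2,0.65,0.3],0]
    - [0.6,[0.2,0.65,0.3],0]
    - [0.6,[0.2,0.65,0.3],0]
    - [0.6,[0.2,0.65,0.3],0]
    - [0.6,[0.2,0.65,0.3],0]

```text
time: 5.68
tool_pos: [0.4479, -0.0239, 0.1523]
tool_rot: [-0.0, 1.0, 0.0, 0.001]
contact_force: [-0.5, -0.7, -0.0]
gripper_width: 0.801
grasp_force: 0.0
```

```bash
python3 - <<'E'
from h import *
print(manip.state()['joint_pos'])
look('w4.png',ns=['vial_red','coaster_white'])
E
```

```text
[-2.19866194e-01 -3.04018291e-01  2.11494559e+00  6.60797979e-04
  1.32932470e+00  1.34997988e+00]
t 5.6833 tcp [ 0.4479 -0.0239  0.1523] cam [ 0.529 -0.023  0.27 ]
vial_red [377. 189. 438. 250.] 0.9 ctr [ 0.4522 -0.103 ] size [0.04  0.043]
vial_red [  0. 193.  21. 231.] 0.78 ctr [0.4574 0.1444] size [0.024 0.007]
vial_red [467. 215. 541. 274.] 0.76 ctr [ 0.4355 -0.1668] size [0.041 0.055]
coaster_white [227. 156. 318. 245.] 0.93 ctr [ 0.4498 -0.0183] size [0.07  0.068]
```

View pics/w4.png

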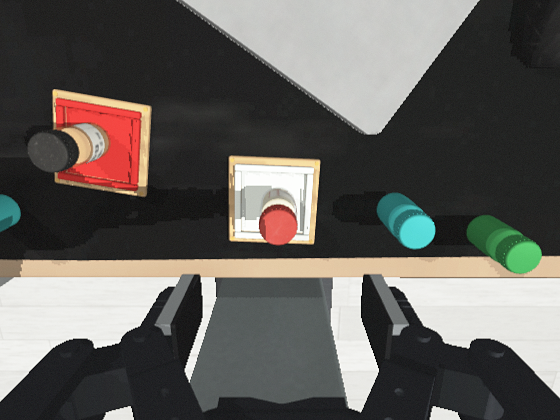

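The wrist view confirms the red cap over clear glass (px 277,224), centred between the pads (~284) inside the white coaster. The decoys at (406,220) and (503,243) are clear of the fingers. Descend and grasp.

Call:
arm_command:
  moves:
    - [0.6,[0,0,0.25],0]
    - [0.6,[0,0,0.45],0]
    - [0.6,[0,0,0.6],0]
    - [0.6,[0,0,0.68],0]
    - [0.6,[0,0,0.73],0]
    - [0.6,[0,0,0.73],0]
    - [-1,[0,0,0.73],0]
    - [-1,[0,0,0.73],0]
    - [-1,[0,0,0.73],0]
    - [-1,[0,0,0.73],0]
    - [-1,[0,0,0.73],0]
    - [-1,[0,0,0.73],0]
    - [-1,[0,0,0.73],0]
    - [-1,[0,0,0.73],0]
    - [-1,[0,0,0.73],0]
    - [-1,[0,0,0.73],0]

```text
time: 7.17
tool_pos: [0.4487, -0.0249, 0.0435]
tool_rot: [0.0, 1.0, -0.0, 0.001]
contact_force: [-2.1, 0.6, 6.0]
gripper_width: 0.282
grasp_force: 59.3
```

Call:
arm_command:
  moves:
    - [-1,[0,0,-0.15],0]
    - [-1,[0,0,-0.4],0]
    - [-1,[0,0,-0.65],0]
    - [-1,[0,0.1,-0.8],0]
    - [-1,[0,0.3,-0.8],0]
    - [-1,[0,0.55,-0.8],0]
    - [-1,[0,0.8,-0.8],0]
    - [-1,[0,0.95,-0.8],0]
    - [-1,[0,1,-0.8],0]
    - [-1,[0,1,-0.8],0]

```text
time: 8.0
tool_pos: [0.4472, -0.1761, 0.1619]
tool_rot: [0.0, 1.0, -0.002, 0.0]
contact_force: [0.1, 0.6, -0.7]
gripper_width: 0.275
grasp_force: 59.0
```

Call:
arm_command:
  moves:
    - [-1,[0.03,0.2,0],0]
    - [-1,[0.06,0.4,0],0]
    - [-1,[0.1,0.6,0],0]
    - [-1,[0.13,0.75,0],0]
    - [-1,[0.13,0.81,0],0]
    - [-1,[0.13,0.81,0],0]
    - [-1,[0.13,0.81,0],0]

```text
time: 8.58
tool_pos: [0.4668, -0.2948, 0.1614]
tool_rot: [-0.001, 1.0, 0.0, -0.0]
contact_force: [-0.3, 0.1, -0.2]
gripper_width: 0.284
grasp_force: 59.1
```

```bash
python3 - <<'E'
from h import *
look('w5.png',ns=['vial_red','coaster_plain'],zs={'v':.15,'c':.006})
E
```

```text
t 8.5833 tcp [ 0.4668 -0.2948  0.1614] cam [ 0.548 -0.294  0.279]
vial_red [  0. 211.  75. 267.] 0.82 ctr [ 0.4927 -0.2002] size [0.024 0.024]
vial_red [247. 244. 321. 372.] 0.77 ctr [ 0.4603 -0.2965] size [0.062 0.031]
vial_red [108. 232. 167. 288.] 0.6 ctr [ 0.4838 -0.2377] size [0.025 0.02 ]
coaster_plain [227. 143. 336. 247.] 0.74 ctr [ 0.468  -0.2964] size [0.085 0.086]
```

View pics/w5.png

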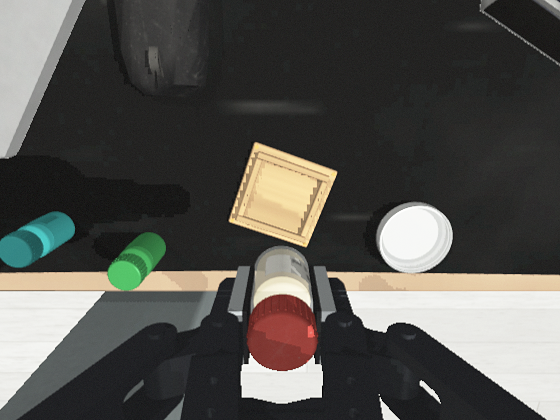

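The red vial hangs upright in the grip (px 283,310), and the plain coaster (282,195) projects right below it. The petri dish at (414,236) is clear. Lower and release.

Call:
arm_command:
  moves:
    - [-1,[0,0.01,0.25],0]
    - [-1,[0,0.01,0.45],0]
    - [-1,[0,0.01,0.6],0]
    - [-1,[0,0.01,0.7],0]
    - [-1,[0,0.01,0.75],0]
    - [-1,[0,0.01,0.78],0]
    - [-1,[0,0.01,0.78],0]
    - [-1,[0,0.01,0.78],0]
    - [-1,[0,0.01,0.78],0]

```text
time: 9.48
tool_pos: [0.4678, -0.2983, 0.0464]
tool_rot: [0.001, 1.0, 0.0, 0.001]
contact_force: [0.4, -0.6, 0.0]
gripper_width: 0.28
grasp_force: 59.1
```

Call:
arm_command:
  moves:
    - [-0.1,[0,0,0],0]
    - [0.1,[0,0,0],0]
    - [0.3,[0,0,0],0]
    - [0.3,[0,0,0],0]
    - [0.3,[0,0,0],0]
    - [0.3,[0,0,0],0]
    - [0.3,[0,0,-0.1],0]
    - [0.3,[0,0,-0.3],0]
    - [0.3,[0,0,-0.55],0]
    - [0.3,[0,0,-0.8],0]
    - [0.3,[0,0,-0.8],0]

```text
time: 10.4
tool_pos: [0.4706, -0.3008, 0.1742]
tool_rot: [0.005, 1.0, -0.0, 0.006]
contact_force: [0.5, -1.4, 1.5]
gripper_width: 0.65
grasp_force: 0.0
```

```bash
python3 - <<'E'
from h import *
look('w6.png',ns=['vial_red','coaster_plain'],zs={'v':.06,'c':.006})
E
```

```text
t 10.4 tcp [ 0.4706 -0.3008  0.1742] cam [ 0.55  -0.299  0.293]
vial_red [  0. 212.  74. 268.] 0.98 ctr [ 0.4546 -0.1333] size [0.041 0.042]
vial_red [263. 184. 297. 238.] 0.92 ctr [ 0.4752 -0.3009] size [0.038 0.023]
vial_red [104. 234. 159. 289.] 0.7 ctr [ 0.4382 -0.1959] size [0.043 0.034]
coaster_plain [220. 146. 323. 246.] 0.93 ctr [ 0.4691 -0.296 ] size [0.086 0.085]
```

View pics/w6.png

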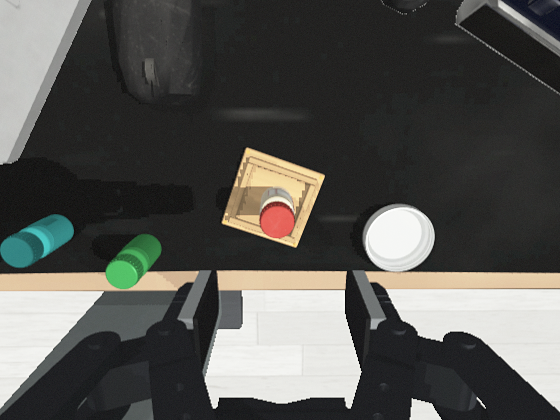

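The red vial stands in the plain coaster (cap px 277,222). Next is the white vial, far left.

Call:
arm_command:
  moves:
    - [0.5,[0,-0.25,0],0]
    - [0.5,[0,-0.5,0],0]
    - [0.5,[0,-0.75,0],0]
    - [0.5,[0,-1,0],0]

```text
time: 10.88
tool_pos: [0.4653, -0.1458, 0.1622]
tool_rot: [-0.001, 1.0, -0.001, -0.002]
contact_force: [1.2, -0.9, -1.0]
gripper_width: 0.75
grasp_force: 0.0
```

Call:
arm_command:
  moves:
    - [0.5,[-0.02,-0.25,0],0]
    - [0.5,[-0.04,-0.5,0],0]
    - [0.5,[-0.06,-0.75,0],0]
    - [0.5,[-0.08,-1,0],0]

```text
time: 11.22
tool_pos: [0.4531, 0.0041, 0.1624]
tool_rot: [-0.0, 1.0, -0.0, -0.002]
contact_force: [0.6, 0.4, 0.9]
gripper_width: 0.749
grasp_force: 0.0
```

Call:
arm_command:
  moves:
    - [0.5,[-0.02,-0.25,0],0]
    - [0.5,[-0.04,-0.5,0],0]
    - [0.5,[-0.06,-0.75,0],0]
    - [0.5,[-0.08,-1,0],0]

```text
time: 11.55
tool_pos: [0.4411, 0.1538, 0.1625]
tool_rot: [0.0, 1.0, -0.0, -0.002]
contact_force: [1.3, 0.0, -0.1]
gripper_width: 0.751
grasp_force: 0.0
```

Call:
arm_command:
  moves:
    - [0.5,[0,-0.25,0],0]
    - [0.5,[0,-0.5,0],0]
    - [0.5,[0,-0.75,0],0]
    - [0.5,[0,-0.95,0],0]
    - [0.5,[0,-1,0],0]
    - [0.5,[0,-1,0],0]
    - [0.5,[0,-1,0],0]
    - [0.5,[0,-1,0],0]

```text
time: 12.22
tool_pos: [0.4425, 0.3009, 0.1636]
tool_rot: [0.001, 1.0, -0.001, -0.001]
contact_force: [0.2, -0.8, 0.9]
gripper_width: 0.749
grasp_force: 0.0
```

```bash
python3 - <<'E'
from h import *
p=look('w7.png',ns=['vial_white','coaster_black'],zs={'v':.06,'c':.006})
for z in(.03,.045,.06):print(proj(p,[.4425,.306,z]))
a=p['frame'];s=manip.state();print(s['joint_pos'])
E
```

```text
t 12.2167 tcp [0.4425 0.3009 0.1636] cam [0.523 0.301 0.281]
vial_white [249. 189. 284. 240.] 0.73 ctr [0.4469 0.3104] size [0.035 0.022]
coaster_black [227. 151. 313. 236.] 0.88 ctr [0.4445 0.3084] size [0.07  0.068]
[274.52130036 207.17776788]
[274.17716572 213.83070479]
[273.79143684 221.28775697]
[ 4.57859769e-01 -8.60038827e-02  1.90711723e+00 -1.73171880e-04
  1.32097868e+00  2.03064071e+00]
```

View pics/w7.png

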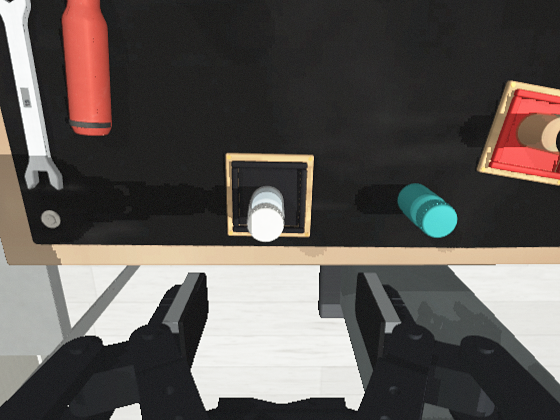

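The white-capped vial (px 267,222) stands in the black coaster, about 10 mm to the left of the TCP, with the turquoise decoy at (427,210). I shift slightly, descend and grasp.

Call:
arm_command:
  moves:
    - [0.5,[0,-0.06,0.25],0]
    - [0.5,[0,-0.06,0.45],0]
    - [0.5,[0,-0.06,0.62],0]
    - [0.5,[0,-0.06,0.73],0]
    - [0.5,[0,-0.06,0.79],0]
    - [0.5,[0,-0.06,0.79],0]
    - [-1,[0,-0.06,0.79],0]
    - [-1,[0,-0.06,0.79],0]
    - [-1,[0,-0.06,0.79],0]
    - [-1,[0,-0.06,0.79],0]
    - [-1,[0,-0.06,0.79],0]
    - [-1,[0,-0.06,0.79],0]
    - [-1,[0,-0.06,0.79],0]
    - [-1,[0,-0.06,0.79],0]
    - [-1,[0,-0.06,0.79],0]

```text
time: 13.62
tool_pos: [0.4444, 0.312, 0.0485]
tool_rot: [-0.001, 1.0, 0.0, 0.002]
contact_force: [0.2, -0.8, 5.9]
gripper_width: 0.277
grasp_force: 59.4
```

Call:
arm_command:
  moves:
    - [-1,[0,0,-0.15],0]
    - [-1,[0,0,-0.4],0]
    - [-1,[0,0,-0.65],0]
    - [-1,[0,0.1,-0.8],0]
    - [-1,[0,0.3,-0.8],0]
    - [-1,[0,0.55,-0.8],0]
    - [-1,[0,0.8,-0.8],0]
    - [-1,[0,1,-0.8],0]

```text
time: 14.28
tool_pos: [0.4425, 0.1595, 0.1667]
tool_rot: [0.0, 1.0, 0.0, 0.0]
contact_force: [-0.0, -0.5, -1.4]
gripper_width: 0.278
grasp_force: 59.0
```

Call:
arm_command:
  moves:
    - [-1,[0,0.25,0],0]
    - [-1,[0,0.5,0],0]
    - [-1,[0,0.75,0],0]
    - [-1,[0,1,0],0]

```text
time: 14.62
tool_pos: [0.4425, 0.0097, 0.1667]
tool_rot: [0.0, 1.0, 0.0, 0.001]
contact_force: [1.3, 0.1, 0.1]
gripper_width: 0.277
grasp_force: 59.0
```

Call:
arm_command:
  moves:
    - [-1,[0.04,0.12,0],0]
    - [-1,[0.04,0.2,0],0]
    - [-1,[0.04,0.2,0],0]
    - [-1,[0.04,0.2,0],0]
    - [-1,[0.04,0.2,0],0]
    - [-1,[0.04,0.2,0],0]

```text
time: 15.12
tool_pos: [0.4487, -0.0178, 0.1662]
tool_rot: [-0.0, 1.0, 0.001, -0.0]
contact_force: [0.9, -0.0, -0.4]
gripper_width: 0.279
grasp_force: 59.0
```

```bash
python3 - <<'E'
from h import *
p=look('w8.png',ns=['vial_white','coaster_white'],zs={'v':.15,'c':.006})
E
```

```text
t 15.1167 tcp [ 0.4487 -0.0178  0.1662] cam [ 0.53  -0.017  0.284]
vial_white [250. 253. 313. 372.] 0.76 ctr [ 0.4371 -0.0184] size [0.06  0.028]
coaster_white [238. 154. 326. 237.] 0.78 ctr [ 0.449  -0.0194] size [0.069 0.07 ]
```

View pics/w8.png

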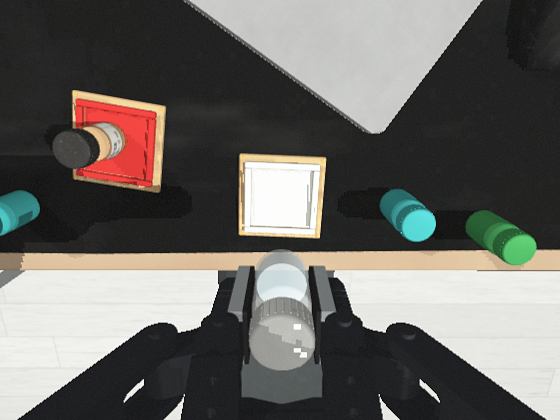

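The white vial hangs upright (px 282,310) over the empty white coaster (282,195). The coaster is at (0.449, -0.019), which matches the TCP. Lower, release, lift.

Call:
arm_command:
  moves:
    - [-1,[0,0,0.25],0]
    - [-1,[0,0,0.45],0]
    - [-1,[0,0,0.6],0]
    - [-1,[0,0,0.71],0]
    - [-1,[0,0,0.77],0]
    - [-1,[0,0,0.79],0]
    - [-1,[0,0,0.79],0]
    - [-1,[0,0,0.79],0]
    - [-1,[0,0,0.79],0]
    - [-0.1,[0,0,0.79],0]
    - [0.1,[0,0,0.79],0]
    - [0.3,[0,0,0.79],0]
    - [0.3,[0,0,0.79],0]
    - [0.3,[0,0,0.79],0]
    - [0.3,[0,0,0.79],0]
    - [0.3,[0,0,0.65],0]
    - [0.3,[0,0,0.45],0]
    - [0.3,[0,0,0.2],0]
    - [0.3,[0,0,0],0]
    - [0.3,[0,0,0],0]

```text
time: 16.93
tool_pos: [0.4529, -0.0195, 0.174]
tool_rot: [0.001, 1.0, -0.0, 0.006]
contact_force: [1.4, 0.8, 1.5]
gripper_width: 0.648
grasp_force: 0.0
```

Call:
arm_command:
  moves:
    - [0.3,[0.08,-0.2,0],0]
    - [0.3,[0.16,-0.4,0],0]
    - [0.3,[0.24,-0.6,0],0]
    - [0.3,[0.31,-0.8,0],0]
    - [0.3,[0.31,-0.86,0],0]
    - [0.3,[0.31,-0.86,0],0]
    - [0.3,[0.31,-0.86,0],0]
    - [0.3,[0.31,-0.86,0],0]

```text
time: 17.6
tool_pos: [0.4949, 0.1093, 0.1658]
tool_rot: [0.0, 1.0, -0.0, -0.0]
contact_force: [0.1, -0.7, 0.1]
gripper_width: 0.646
grasp_force: 0.0
```

```bash
python3 - <<'E'
from h import *
p=look('w9.png',ns=['vial_white','vial_black','coaster_red'],zs={'v':.06,'c':.006})
for z in(.006,.06):print(proj(p,[.495,.110,z]))
E
```

```text
t 17.6 tcp [0.4949 0.1093 0.1658] cam [0.576 0.11  0.283]
vial_white [421. 242. 483. 300.] 0.55 ctr [ 0.4566 -0.0094] size [0.046 0.05 ]
vial_black [258. 183. 293. 235.] 0.79 ctr [0.5023 0.1131] size [0.036 0.023]
coaster_red [234. 152. 334. 246.] 0.8 ctr [0.4917 0.1057] size [0.079 0.08 ]
[280.78410286 197.22003806]
[280.76198133 220.1605922 ]
```

View pics/w9.png

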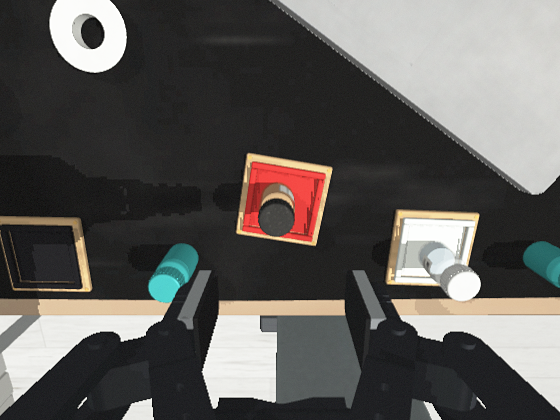

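The white vial stands in the white coaster (px 440,262). The black vial (cap 276,217) is in the red coaster, nearly centred, and the black coaster at far left is empty. Grasp black.

Call:
arm_command:
  moves:
    - [0.3,[0.01,-0.02,0.25],0]
    - [0.3,[0.01,-0.02,0.45],0]
    - [0.3,[0.01,-0.02,0.62],0]
    - [0.3,[0.01,-0.02,0.74],0]
    - [0.3,[0.01,-0.02,0.81],0]
    - [0.3,[0.01,-0.02,0.81],0]
    - [-1,[0.01,-0.02,0.81],0]
    - [-1,[0.01,-0.02,0.81],0]
    - [-1,[0.01,-0.02,0.81],0]
    - [-1,[0.01,-0.02,0.81],0]
    - [-1,[0.01,-0.02,0.81],0]
    - [-1,[0.01,-0.02,0.81],0]
    - [-1,[0.01,-0.02,0.81],0]
    - [-1,[0.01,-0.02,0.81],0]

```text
time: 18.97
tool_pos: [0.4987, 0.1134, 0.047]
tool_rot: [-0.0, 1.0, 0.0, 0.002]
contact_force: [-1.0, -0.1, 7.1]
gripper_width: 0.276
grasp_force: 59.5
```

Call:
arm_command:
  moves:
    - [-1,[0,0,-0.15],0]
    - [-1,[0,0,-0.4],0]
    - [-1,[0,0,-0.65],0]
    - [-1,[0,-0.05,-0.8],0]
    - [-1,[-0.05,-0.2,-0.8],0]
    - [-1,[-0.1,-0.4,-0.8],0]
    - [-1,[-0.15,-0.6,-0.8],0]
    - [-1,[-0.2,-0.8,-0.8],0]

```text
time: 19.63
tool_pos: [0.4665, 0.2344, 0.1654]
tool_rot: [-0.0, 1.0, -0.0, 0.001]
contact_force: [0.1, 0.3, 0.1]
gripper_width: 0.277
grasp_force: 58.9
```

Call:
arm_command:
  moves:
    - [-1,[-0.05,-0.2,0],0]
    - [-1,[-0.1,-0.4,0],0]
    - [-1,[-0.14,-0.5,0],0]
    - [-1,[-0.14,-0.5,0],0]
    - [-1,[-0.14,-0.5,0],0]
    - [-1,[-0.14,-0.5,0],0]
    - [-1,[-0.14,-0.5,0],0]

```text
time: 20.22
tool_pos: [0.4463, 0.3073, 0.1648]
tool_rot: [0.0, 1.0, -0.001, 0.0]
contact_force: [1.4, -0.0, -0.1]
gripper_width: 0.278
grasp_force: 59.0
```

```bash
python3 - <<'E'
from h import *
p=look('w10.png',ns=['vial_black','coaster_black'],zs={'v':.15,'c':.006})
E
```

```text
t 20.2167 tcp [0.4463 0.3073 0.1648] cam [0.527 0.308 0.282]
vial_black [250. 249. 313. 370.] 0.55 ctr [0.437  0.3067] size [0.06  0.027]
coaster_black [236. 156. 321. 238.] 0.66 ctr [0.4454 0.3085] size [0.068 0.068]
```

View pics/w10.png

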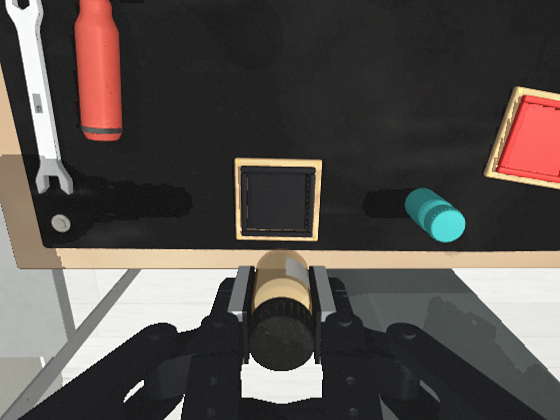

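The black vial hangs upright (px 282,310) over the empty black coaster (278,198). Lower, release, then return to the plain coaster.

Call:
arm_command:
  moves:
    - [-1,[0,0,0.25],0]
    - [-1,[0,0,0.45],0]
    - [-1,[0,0,0.6],0]
    - [-1,[0,0,0.71],0]
    - [-1,[0,0,0.77],0]
    - [-1,[0,0,0.79],0]
    - [-1,[0,0,0.79],0]
    - [-1,[0,0,0.79],0]
    - [-1,[0,0,0.79],0]
    - [-0.1,[0,0,0.79],0]
    - [0.1,[0,0,0.79],0]
    - [0.3,[0,0,0.79],0]
    - [0.3,[0,0,0.79],0]
    - [0.3,[0,0,0.79],0]
    - [0.3,[0,0,0.79],0]
    - [0.3,[0,0,0.65],0]
    - [0.3,[0,0,0.45],0]
    - [0.3,[0,0,0.2],0]
    - [0.3,[0,0,0],0]
    - [0.3,[0,0,0],0]

```text
time: 22.03
tool_pos: [0.4497, 0.3103, 0.173]
tool_rot: [-0.003, 1.0, 0.0, 0.006]
contact_force: [0.0, 1.4, 1.7]
gripper_width: 0.651
grasp_force: 0.0
```

Call:
arm_command:
  moves:
    - [0.3,[0,0.25,0],0]
    - [0.3,[0,0.5,0],0]
    - [0.3,[0,0.75,0],0]
    - [0.3,[0,1,0],0]

```text
time: 22.37
tool_pos: [0.4454, 0.157, 0.1644]
tool_rot: [0.0, 1.0, 0.001, -0.0]
contact_force: [1.2, -0.3, -0.9]
gripper_width: 0.652
grasp_force: 0.0
```

Call:
arm_command:
  moves:
    - [0.3,[0.01,0.25,0],0]
    - [0.3,[0.03,0.5,0],0]
    - [0.3,[0.05,0.75,0],0]
    - [0.3,[0.07,1,0],0]

```text
time: 22.7
tool_pos: [0.456, 0.0066, 0.1646]
tool_rot: [-0.0, 1.0, 0.0, 0.0]
contact_force: [0.9, -0.5, 0.0]
gripper_width: 0.648
grasp_force: 0.0
```

Call:
arm_command:
  moves:
    - [0.3,[0.01,0.25,0],0]
    - [0.3,[0.03,0.5,0],0]
    - [0.3,[0.05,0.75,0],0]
    - [0.3,[0.07,1,0],0]

```text
time: 23.03
tool_pos: [0.4665, -0.1436, 0.1645]
tool_rot: [-0.0, 1.0, -0.0, 0.0]
contact_force: [-0.2, 0.9, -0.6]
gripper_width: 0.654
grasp_force: 0.0
```

Call:
arm_command:
  moves:
    - [0.3,[0,0.25,0],0]
    - [0.3,[0,0.5,0],0]
    - [0.3,[0,0.75,0],0]
    - [0.3,[0,0.95,0],0]
    - [0.3,[0,1.0,0],0]
    - [0.3,[0,1.0,0],0]
    - [0.3,[0,1,0],0]
    - [0.3,[0,1,0],0]

```text
time: 23.7
tool_pos: [0.4668, -0.2903, 0.1643]
tool_rot: [-0.001, 1.0, 0.001, -0.0]
contact_force: [0.0, 0.2, 0.4]
gripper_width: 0.652
grasp_force: 0.0
```

```bash
python3 - <<'E'
from h import *
p=look('w11.png',ns=['vial_red','coaster_plain'],zs={'v':.06,'c':.006})
q=cv2.cvtColor(p['frame'],cv2.COLOR_RGB2HSV)
m=((q[...,0]<8)|(q[...,0]>172))&(q[...,1]>150)&(q[...,2]>80);m[:,:200]=0;m[:,360:]=0;m[300:]=0
n,l,s,c=cv2.connectedComponentsWithStats(m.astype(np.uint8));i=1+s[1:,4].argmax();print(s[i],c[i],'cap centre',atz(p,*c[i],.058).round(4))
E
```

```text
t 23.7 tcp [ 0.4668 -0.2903  0.1643] cam [ 0.548 -0.29   0.282]
vial_red [115. 230. 170. 289.] 0.82 ctr [ 0.4384 -0.1959] size [0.045 0.032]
vial_red [277. 183. 315. 238.] 0.65 ctr [ 0.4736 -0.2997] size [0.038 0.025]
coaster_plain [233. 142. 340. 245.] 0.82 ctr [ 0.4686 -0.296 ] size [0.085 0.086]
[277 199  36  37 940] [294.30531915 216.60319149] cap centre [ 0.4692 -0.2984  0.058 ]
```

The red cap sits at px (294,217), giving (0.469, -0.298). I make a small shift and grasp.

Call:
arm_command:
  moves:
    - [0.3,[0.01,0.05,0.25],0]
    - [0.3,[0.01,0.05,0.45],0]
    - [0.3,[0.01,0.05,0.62],0]
    - [0.3,[0.01,0.05,0.74],0]
    - [0.3,[0.01,0.05,0.8],0]
    - [0.3,[0.01,0.05,0.8],0]
    - [-1,[0.01,0.05,0.8],0]
    - [-1,[0.01,0.05,0.8],0]
    - [-1,[0.01,0.05,0.8],0]
    - [-1,[0.01,0.05,0.8],0]
    - [-1,[0.01,0.05,0.8],0]
    - [-1,[0.01,0.05,0.8],0]
    - [-1,[0.01,0.05,0.8],0]
    - [-1,[0.01,0.05,0.8],0]

```text
time: 25.02
tool_pos: [0.4697, -0.3002, 0.0471]
tool_rot: [0.001, 1.0, -0.0, 0.001]
contact_force: [-0.1, 0.6, 6.2]
gripper_width: 0.277
grasp_force: 59.5
```

Call:
arm_command:
  moves:
    - [-1,[0,0,-0.15],0]
    - [-1,[0,0,-0.4],0]
    - [-1,[0,0,-0.65],0]
    - [-1,[0,-0.1,-0.8],0]
    - [-1,[0,-0.3,-0.8],0]
    - [-1,[0,-0.55,-0.8],0]
    - [-1,[0,-0.8,-0.8],0]
    - [-1,[0,-1,-0.8],0]

```text
time: 25.68
tool_pos: [0.4681, -0.1473, 0.1653]
tool_rot: [-0.0, 1.0, -0.0, 0.001]
contact_force: [0.2, 0.4, -0.6]
gripper_width: 0.276
grasp_force: 58.9
```

Call:
arm_command:
  moves:
    - [-1,[0.02,-0.25,0],0]
    - [-1,[0.04,-0.5,0],0]
    - [-1,[0.06,-0.75,0],0]
    - [-1,[0.08,-1,0],0]

```text
time: 26.02
tool_pos: [0.4802, 0.0024, 0.1654]
tool_rot: [0.0, 1.0, -0.0, 0.001]
contact_force: [0.9, -0.5, -0.3]
gripper_width: 0.276
grasp_force: 58.9
```

Call:
arm_command:
  moves:
    - [-1,[0.02,-0.25,0],0]
    - [-1,[0.04,-0.45,0],0]
    - [-1,[0.08,-0.6,0],0]
    - [-1,[0.08,-0.67,0],0]
    - [-1,[0.08,-0.67,0],0]
    - [-1,[0.08,-0.67,0],0]
    - [-1,[0.08,-0.67,0],0]

```text
time: 26.6
tool_pos: [0.4923, 0.1002, 0.1648]
tool_rot: [0.0, 1.0, -0.001, -0.0]
contact_force: [0.2, 0.2, -0.0]
gripper_width: 0.277
grasp_force: 58.9
```

```bash
python3 - <<'E'
from h import *
p=look('w12.png',ns=['vial_red','coaster_red'],zs={'v':.15,'c':.006})
E
```

```text
t 26.6 tcp [0.4923 0.1002 0.1648] cam [0.573 0.101 0.282]
vial_red [137. 240. 185. 297.] 0.93 ctr [0.504  0.1494] size [0.026 0.017]
vial_red [248. 244. 318. 368.] 0.88 ctr [0.4847 0.0991] size [0.061 0.03 ]
vial_red [513. 237. 559. 293.] 0.55 ctr [ 0.5054 -0.0036] size [0.025 0.024]
coaster_red [223. 154. 322. 247.] 0.7 ctr [0.4885 0.106 ] size [0.078 0.078]
```

View pics/w12.png

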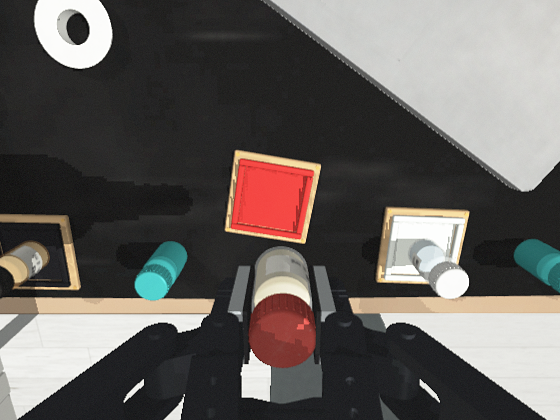

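The red vial is held upright (px 282,305) and the empty red coaster sits slightly left (274,197). Black stands in black and white in white. I shift 5 mm, lower, release and retreat.

Call:
arm_command:
  moves:
    - [-1,[-0.01,-0.035,0.25],0]
    - [-1,[-0.01,-0.035,0.45],0]
    - [-1,[-0.01,-0.035,0.6],0]
    - [-1,[-0.01,-0.035,0.71],0]
    - [-1,[-0.01,-0.035,0.77],0]
    - [-1,[-0.01,-0.035,0.79],0]
    - [-1,[-0.01,-0.035,0.79],0]
    - [-1,[-0.01,-0.035,0.79],0]
    - [-1,[-0.01,-0.035,0.79],0]
    - [-0.1,[-0.01,-0.035,0.79],0]
    - [0.1,[-0.01,-0.035,0.79],0]
    - [0.3,[-0.01,-0.035,0.79],0]
    - [0.3,[-0.01,-0.035,0.79],0]
    - [0.3,[-0.01,-0.035,0.79],0]
    - [0.3,[-0.01,-0.035,0.79],0]
    - [0.3,[-0.01,-0.035,0.65],0]
    - [0.3,[-0.01,-0.035,0.45],0]
    - [0.3,[-0.01,-0.035,0.2],0]
    - [0.3,[-0.01,-0.035,0],0]
    - [0.3,[-0.01,-0.035,0],0]

```text
time: 28.42
tool_pos: [0.4951, 0.1069, 0.1728]
tool_rot: [-0.0, 1.0, 0.0, 0.007]
contact_force: [0.6, 0.1, 1.0]
gripper_width: 0.652
grasp_force: 0.0
```

Call:
arm_command:
  moves:
    - [0.3,[-0.15,0,-0.2],0]
    - [0.3,[-0.3,0,-0.4],0]
    - [0.3,[-0.45,0,-0.6],0]
    - [0.3,[-0.6,0,-0.8],0]
    - [0.3,[-0.6,0,-0.8],0]
    - [0.3,[-0.6,0,-0.8],0]
    - [0.3,[-0.6,0,-0.8],0]
    - [0.3,[-0.6,0,-0.8],0]
    - [0.3,[-0.6,0,-0.8],0]

```text
time: 29.17
tool_pos: [0.4006, 0.1064, 0.2827]
tool_rot: [0.0, 1.0, -0.0, -0.002]
contact_force: [-1.0, 0.4, -0.4]
gripper_width: 0.652
grasp_force: 0.0
```

```bash
python3 - <<'E'
from h import *
p=look('w13.png',zs={'v':.058,'c':.006})
t=grab('top','top2.png');a=cv2.imread('pics/top2.png')[150:260,145:430];b=cv2.imread('pics/w13.png')[:280]
cv2.imwrite('pics/fin.png',np.vstack([cv2.resize(b,(570,285)),cv2.resize(a,(570,220))]))
E
```

```text
t 29.1667 tcp [0.4006 0.1064 0.2827] cam [0.482 0.107 0.4  ]
vial_red [533. 135. 559. 158.] 0.91 ctr [ 0.4308 -0.1438] size [0.022 0.029]
vial_red [177. 118. 211. 150.] 0.88 ctr [0.4425 0.188 ] size [0.029 0.03 ]
vial_red [270.  65. 299.  95.] 0.7 ctr [0.4897 0.1038] size [0.025 0.026]
vial_white [390. 115. 430. 145.] 0.63 ctr [ 0.446  -0.0131] size [0.027 0.04 ]
vial_white [243.  39. 320. 122.] 0.56 ctr [0.4885 0.1055] size [0.069 0.068]
vial_black [ 51. 115. 106. 147.] 0.63 ctr [0.4449 0.2956] size [0.029 0.046]
coaster_red [243.  40. 318. 120.] 0.95 ctr [0.4899 0.106 ] size [0.078 0.077]
coaster_white [362.  87. 434. 155.] 0.82 ctr [ 0.4491 -0.0191] size [0.071 0.084]
coaster_black [ 56.  94. 126. 158.] 0.72 ctr [0.4439 0.3092] size [0.066 0.064]
coaster_black [360.  90. 434. 153.] 0.37 ctr [ 0.449  -0.0178] size [0.065 0.085]
```

View pics/fin.png

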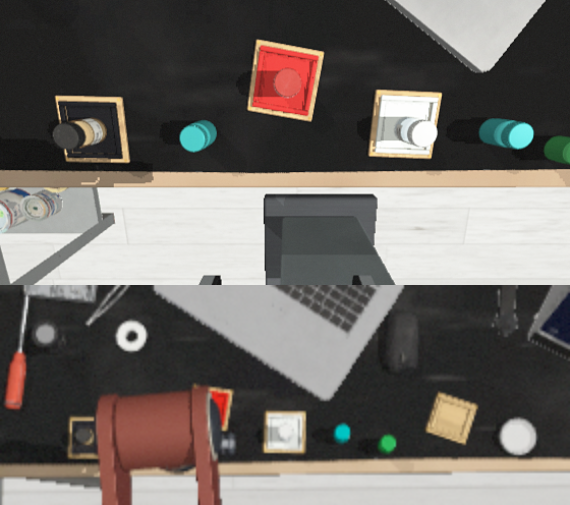

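The combined view shows red in red (px 287,83), black in black (85,133), white in white (418,132) and the plain coaster empty (452,418). The barrel, dish and mouse have not moved. I hand it in.

```bash
python3 -c "
from plant import manip
print(manip.job_done())"
```

```text
the job is handed in; nothing more can be done
None
```

The job is handed in: each vial stands upright on the coaster of its cap's colour, the plain coaster is empty again, and the barrel, petri dish and mouse were not moved (about 29 s of the 112 s used).

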